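# Couple the test gauge to the bench air outlet

## Task

Couple the pressure gauge to the air outlet on the aluminium manifold block: pull the blue coupler sleeve back (down) until it stays back on its own and let go of it, then take the gauge from its wooden stand and press its plug into the coupler, gently and upright, just until it is seated and the sleeve springs forward over it. Leave the gauge locked in and let go, never force the plug into the coupler, and leave the tape measure, black tape roll and wood offcut where they lie.

Things in the scene. Friction and masses are not known exactly. Their poses are not given: they have to be found in the camera images.
- manifold: Fixed aluminium block 70 x 80 x 40 mm (x, y, z), a brass hexagon plug on each y end (ends 50 mm out). Origin: centre of its underside, z up. An air coupler stands upright on its top, mouth up, on this z axis: steel core 34 mm outside, bore 22 mm, mouth coned from 28 mm to the bore over 3 mm. Pressing the gauge on it with over 30 N is forcing it.
- outlet (a point): Centre of the block's top, on the coupler's axis. The mouth stands 66 to 76 mm above this point: HOW HIGH IS NOT MEASURED, as the coupler is screwed in to another depth each time (it stays firm during the run). With the sleeve forward, two dogs shut the bore 12 mm below the mouth: the plug can neither enter nor leave.
- bore (a point): Point in the bore 28 mm above outlet, same axis. With the sleeve caught back, the plug's tip meets a sprung shuttle 22 mm below the mouth; pushing on takes about 6 N rising to 9 N; 28 to 29 mm below the mouth the lock trips and the sleeve springs forward; at 32 mm the plug's flange lands hard on the mouth.
- sleeve (a joint): Slide (m) of the blue knurled sleeve, 44 mm outside, 30 mm high: 0 = forward (its top 2 mm below the mouth), growing as it goes back, DOWN to the block; stop at 0.010; 34 mm or more clear below it at 0. Spring: 5 N forward at 0, 8 N at 0.010. Drawn past about 0.009 and let go, it returns only to about 0.005 and stays there till a plug seats.
- gauge: Loose pressure gauge with plug, 109 mm high, 0.11 to 0.21 kg. Origin: the plug's tip, at the bottom; z up the plug. Plug: tip 18 mm wide, 20 mm wide from 3 mm up, groove 11 mm wide from 11 to 21 mm; flange 35 mm wide from 32 to 36 mm; above it a brass hexagon and neck, then the round case.
- gauge_case (a point): Centre of the gauge's dark round case, 80 mm above the plug's tip: a disc on edge, 58 mm in diameter, 28 mm thick along the gauge's x axis, with flat faces (white dial on -x). Grip it from above across these faces.
- gauge_stand: Fixed wooden block, 75 x 75 x 45 mm, with a hole 26 mm wide and 36 mm deep in the middle of its top. Origin: centre of its underside. The gauge is parked in it, upright, nose down, flange on the block's top.
- tape_measure: Yellow tape measure, 36 x 73 x 61 mm, lying loose. Origin: centre of its underside. Leave it.
- insul_tape: Roll of black insulating tape, 58 mm in diameter, 18 mm high, loose. Origin: centre of its underside. Leave it.
- wood_offcut: Pine offcut, 48 x 115 x 38 mm, loose. Origin: centre of its underside. Leave it.
Things that resemble listed ones, but are neither listed nor needed, are in the scene too. What is shaped like the gauge but pink is not meant.

How it is judged:
On the way, in this order (a step that is already met when the one before it is completed fails the run):
1. the sleeve has been drawn back and stays back (over 3.5 mm) with the fingers off the coupler (value of joint sleeve above 0.0035 m and contact force between the fingers and manifold below 0.5 N), for 0.2 s.
2. the plug's nose is inside the coupler's bore while the sleeve is still back (value of joint sleeve above 0.0035 m and z of gauge in the frame of manifold below 0.098 m and horizontal distance between gauge and manifold below 0.005 m), for 0.02 s.
At the end, for the whole second after the job is handed in: The gauge stands in the coupler, locked and at rest: sleeve forward to within 2 mm, the plug's tip less than 90.5 mm above the manifold's underside and within 4 mm of the coupler's axis, gauge upright within 0.12 rad (value of joint sleeve below 0.002 m and z of gauge in the frame of manifold below 0.0905 m and horizontal distance between gauge and manifold below 0.004 m and angle between gauge's own z axis and vertical below 0.12 rad and linear speed of gauge below 0.02 m/s); the robot touches nothing.
It fails at once if the gauge is pressed against the coupler or its block with more than 30 N (contact force between gauge and manifold above 30 N).
It fails at once if the tape measure is moved more than 20 mm (distance of tape_measure from where it was at the start of the episode above 0.02 m).
It fails at once if the black tape roll is moved more than 20 mm (distance of insul_tape from where it was at the start of the episode above 0.02 m).
It fails at once if the wood offcut is moved more than 20 mm (distance of wood_offcut from where it was at the start of the episode above 0.02 m).
It also fails if it takes over 61 s, if anything falls off the work surface, if the arm or the gripper's body presses on something with over 40 N, if the wrist force passes 120 N, or if a joint passes its speed limit or range.

## Robot

A 7-joint arm with a two-finger parallel gripper is mounted at the origin on a cart in front of the work surface, level with it; the furniture and walls round the work are solid. World frame = base frame: x ahead of the robot, y to its left, z up, the work surface at z = 0. Lengths are in m, angles in rad, forces in N, time in s.
With the tool pointing down it reaches from about 0.4 to 0.85 m from the base axis. Payload 4.4 kg.
Tool frame: the origin (TCP) lies between the finger pads; the fingertips stand 8 mm ahead of it and the grasp point (between the pads) lies 11 mm behind it; z points along the fingers, y is the line along which they close (so a half turn about z gives the same grasp; the last joint's range is limited). The gripper opens to 94 mm and grips with 3 to 60 N. Pads are 16 mm wide; open, the fingers measure 119 mm over their backs; the gripper's body (75 mm by 177 mm) begins 78 mm behind the grasp point.
Start: joints at [-1.375, 0.628, 0.038, 1.517, -0.027, 0.996, -0.02], TCP at [0.168, 0.628, 0.213] pointing down, gripper open.
Joint ranges: [-3.06, 3.06], [-0.37, 2.12], [-1.25, 1.32], [0.18, 2.47], [-1.1, 4.24], [0.23, 1.98], [-2.94, 2.94]. Speed limits (rad/s): [2.57, 2.57, 3.14, 3.14, 3.14, 3.14, 3.14].

## Interface

Orientations are given as a 3x3 rotation matrix whose columns are the frame's x, y, z axes.
In Python, from plant import ctrl, planner, cams, spotter, monitor gives the robot as it stands. Calls block until the motion is done:
- ctrl.move_to(position, orientation): joint-space move of the TCP to a pose.
- ctrl.servo_line(position, orientation=None, rate=0.15): straight line of the TCP; orientation=None keeps the orientation; rate is the mean speed in m/s.
- ctrl.goto_joints(angles): joint-space move.
- ctrl.let_go() and ctrl.close_gripper(f_grip=None): open the fingers fully, or close them until they stop; f_grip is the grip in N (None keeps the last).
- ctrl.pause(seconds).
- planner.solve_ik(position, orientation): joint angles nearest the present ones, or None.
- cams.read_camera(name): name is "side" or "top" or "wrist"; returns (picture, depth): 400x640x3 uint8, blue, green, red; 400x640 float32, m along the optical axis (not along the pixel's ray), 0 where there is no reading.
- cams.camera_info(name): a dict with "K" (3x3 intrinsics, pixels), "rvec" (rotation vector, rad) and "tvec" (3), from world to camera coordinates, as OpenCV has them; the wrist camera has in their place "hand_eye" (4x4, takes a point from camera to tool coordinates, whose origin is the TCP and whose axes are the flange's). Camera axes: x right, y down, z forward; pixel columns grow to the right and rows downward; lengths in m; the calibration is good to about 2 mm. A picture is of the moment at which its call begins: read the wrist's pose just before it. camera_info takes no time and is no camera call.
A pose or a line that the arm cannot do raises ctrl.IKError and nothing moves.
- ctrl.sign_off(): hands the job in; it is judged then, once.
Trained networks look in the newest picture that a camera, given by its name, has taken for a name from the list of things; names that differ only in an ending like _2 or _b are one class to them, and where a whole thing is asked for, a point or a joint stands for the part that bears it (a point fixed in the world has none). Each returns a list of dicts, best first, with "confidence" (0 to 1); they miss things now and then, are a little off and sometimes report something else, mostly with a low value. They report only what shows in the picture. A call takes as long as a camera call. They do not tell look-alikes from the thing itself.
- spotter.find_in(thing, camera): "extent" ([left, top, width, height] in pixels, round what is visible of it).
- spotter.trace(thing, camera): "mask" (400x640 bool, what is visible of it) and "extent" ([left, top, width, height] in pixels, round what is visible of it).
Readings, each from a call of its own:
- monitor.current_time_s(): time.
- monitor.current_joints(): joint angles.
- monitor.current_qvel(): joint speeds.
- monitor.current_effort(): joint torques, N m.
- monitor.current_position(): TCP position.
- monitor.current_orientation(): TCP orientation.
- monitor.current_ft_force(): force on the tool from outside, world axes, zero at the start.
- monitor.current_wrist_torque(): the same for the moment, N m.
- monitor.current_finger_gap(): opening from 0.0 (shut) to 1.0 (fully open).
- monitor.current_gripper_force(): force on a finger pad.
Only numpy, scipy, OpenCV 4.12 (cv2) and the standard library are available. Lean on these libraries where they do the work, as an engineer would, in place of code of your own. Each camera call takes 0.05 s, during which the arm holds its last target. There are 200 camera calls.

## Working session

There is one attempt and no reset: what is moved stays moved. The work goes in short steps, each a Python script; the robot and the scene stay as the last script left them, time stands still between calls to the robot, and variables do not carry over. Pictures are saved under pics/ and viewed, at most 10 in all, crops included, and the job is handed in when it is done.

```bash
ls; mkdir -p pics; cat > h.py <<'E'
import numpy as np, cv2
from plant import ctrl, planner, cams, spotter, monitor
def cam2world(name):
    i=cams.camera_info(name)
    if name=='wrist':
        T=np.eye(4);T[:3,:3]=monitor.current_orientation();T[:3,3]=monitor.current_position()
        return T@np.array(i['hand_eye']),np.array(i['K'])
    R=cv2.Rodrigues(np.array(i['rvec'],float))[0];T=np.eye(4);T[:3,:3]=R.T;T[:3,3]=-R.T@np.array(i['tvec']).ravel()
    return T,np.array(i['K'])
def cloud(name):
    T,K=cam2world(name)
    p,d=cams.read_camera(name)
    v,u=np.mgrid[:400,:640]
    P=np.stack([(u-K[0,2])/K[0,0]*d,(v-K[1,2])/K[1,1]*d,d],-1)@T[:3,:3].T+T[:3,3]
    P[d<=0]=np.nan
    return p,P
E
cat > a.py <<'E'
from h import *
print(monitor.current_time_s(), monitor.current_orientation())
for n in ['top','side']:
    p,P=cloud(n); cv2.imwrite(f'pics/{n}0.png',p); np.save(f'pics/{n}.npy',P)
    print(n,cam2world(n)[0].round(3).tolist())
    for t in ['manifold','gauge','gauge_stand','sleeve','tape_measure','insul_tape','wood_offcut']:
        for r in spotter.trace(t,n)[:3]:
            m=r['mask']; q=P[m]; print(t,round(r['confidence'],2),r['extent'],np.nanmedian(q,0).round(3),np.nanpercentile(q,[2,98],axis=0).round(3).tolist())
E
python3 a.py
```

```text
pics
0.0 [[-9.65930010e-01  2.58803013e-01 -4.64133357e-04]
 [ 2.58803427e-01  9.65928183e-01 -1.87922608e-03]
 [-3.80298829e-05 -1.93532017e-03 -9.99998127e-01]]
top [[-0.022, -0.993, 0.114, 0.438], [-0.999, 0.025, 0.021, 0.252], [-0.024, -0.114, -0.993, 0.942], [0.0, 0.0, 0.0, 1.0]]
manifold 0.63 [357.6, 203.7, 48.0, 39.7] [0.509 0.141 0.041] [[0.476, 0.092, 0.021], [0.549, 0.178, 0.111]]
gauge 0.66 [238.7, 209.2, 34.5, 15.8] [0.523 0.367 0.116] [[0.509, 0.342, 0.046], [0.546, 0.395, 0.123]]
gauge 0.59 [301.6, 210.9, 32.9, 35.3] [0.498 0.259 0.103] [[0.474, 0.235, 0.0], [0.527, 0.283, 0.11]]
gauge_stand 0.73 [237.5, 195.9, 46.0, 49.0] [0.511 0.363 0.044] [[0.485, 0.329, 0.0], [0.564, 0.41, 0.085]]
sleeve 0.58 [372.2, 207.9, 29.1, 26.7] [0.511 0.135 0.107] [[0.492, 0.1, 0.039], [0.535, 0.155, 0.111]]
tape_measure 0.8 [324.4, 264.3, 36.3, 26.2] [0.411 0.216 0.055] [[0.391, 0.183, 0.027], [0.43, 0.247, 0.062]]
insul_tape 0.91 [308.4, 153.8, 31.5, 26.3] [0.63  0.243 0.017] [[0.603, 0.217, 0.001], [0.656, 0.271, 0.021]]
insul_tape 0.56 [242.1, 207.8, 32.7, 17.9] [0.522 0.366 0.117] [[0.
[... 333 characters left out ...]
[0.511, 0.348, 0.043], [0.543, 0.397, 0.121]]
gauge_stand 0.66 [289.3, 235.9, 39.6, 48.8] [0.518 0.399 0.043] [[0.486, 0.335, 0.001], [0.564, 0.411, 0.046]]
sleeve 0.61 [326.6, 155.7, 34.1, 52.8] [0.507 0.146 0.051] [[0.475, 0.098, 0.008], [0.549, 0.167, 0.109]]
sleeve 0.52 [333.1, 161.1, 21.4, 17.8] [0.511 0.15  0.095] [[0.493, 0.128, 0.078], [0.536, 0.155, 0.108]]
tape_measure 0.71 [373.0, 205.6, 17.4, 33.2] [0.41  0.241 0.046] [[0.393, 0.198, 0.005], [0.429, 0.25, 0.061]]
insul_tape 0.7 [270.1, 203.7, 25.3, 23.7] [0.633 0.249 0.015] [[0.605, 0.218, -0.001], [0.658, 0.272, 0.019]]
wood_offcut 0.76 [226.8, 220.6, 48.5, 57.4] [0.638 0.394 0.036] [[0.619, 0.323, 0.001], [0.669, 0.435, 0.039]]
```

```bash
python3 -c "
import cv2,numpy as np
a=cv2.imread('pics/top0.png')[100:320,180:460]; b=cv2.imread('pics/side0.png')[120:320,200:460]
a=cv2.resize(a,(509,400));b=cv2.resize(b,(520,400))
cv2.imwrite('pics/a.png',cv2.resize(a,None,fx=1.45,fy=1.45));cv2.imwrite('pics/b.png',cv2.resize(b,None,fx=1.45,fy=1.45))"
```

```text
(no output)
```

View pics/a.png

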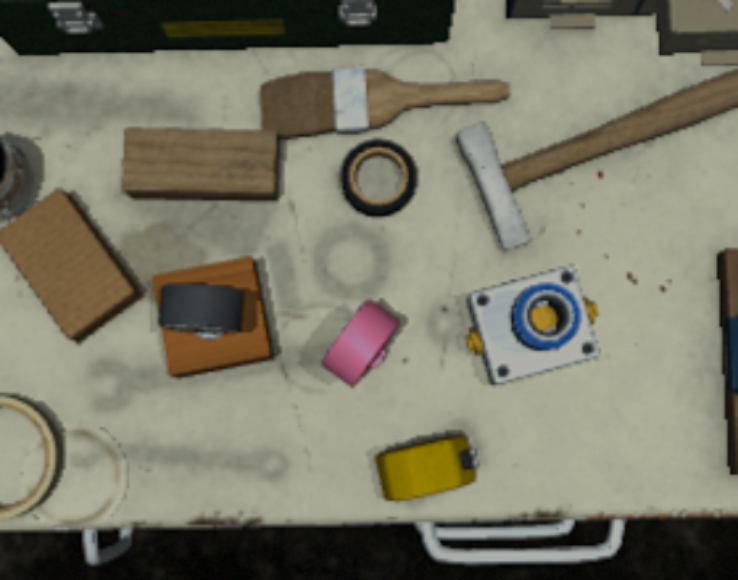

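View pics/b.png

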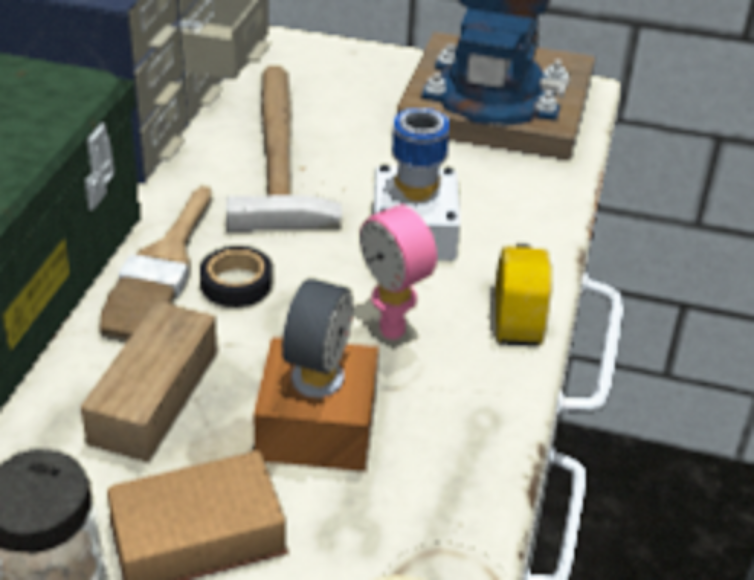

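The top view shows the coupler at crop pixel (545,315), the dark gauge in its stand at (200,310) and the pink decoy at (362,342) between them. The side view shows a vise behind the coupler. Next I'll check the vise height, then take a close look with the wrist camera.

```bash
cat >> h.py <<'E'
def R(a):
    y=np.array([np.cos(a),np.sin(a),0]);z=np.array([0,0,-1.]);return np.stack([np.cross(y,z),y,z],1)
E
python3 - <<'E'
from h import *
for n in ['top','side']:
    P=np.load(f'pics/{n}.npy').reshape(-1,3)
    m=(P[:,1]<0.08)&(P[:,1]>-0.3)&(P[:,0]>0.3)&(P[:,0]<0.7)&(P[:,2]>0.06)
    if m.sum(): print(n,m.sum(),np.nanmin(P[m],0),np.nanmax(P[m],0))
print(np.array(cams.camera_info('wrist')['hand_eye']).round(3).tolist())
for a in [0.1,0.1+np.pi]:
    for p in [[.512,.135,.28],[.523,.367,.28]]: 
        q=planner.solve_ik(p,R(a)); print(a,p,None if q is None else np.round(q,2))
E
```

```text
top 5052 [ 0.41700192 -0.19344957  0.06010902] [0.69997731 0.01620021 0.16277302]
side 1688 [ 0.42011494 -0.18604709  0.06002849] [0.69971875 0.01743826 0.15997559]
[[0.001, -0.965, -0.261, 0.076], [1.0, 0.001, -0.0, 0.002], [0.0, -0.261, 0.965, -0.171], [0.0, 0.0, 0.0, 1.0]]
0.1 [0.512, 0.135, 0.28] [-0.65  0.41  0.48  1.77 -0.22  1.01  0.02]
0.1 [0.523, 0.367, 0.28] [-0.88  0.58  0.38  1.47 -0.22  1.14 -0.36]
3.241592653589793 [0.512, 0.135, 0.28] [-0.07  0.4  -0.34  1.76  0.15  1.01  2.77]
3.241592653589793 [0.523, 0.367, 0.28] [-0.39  0.58 -0.46  1.45  0.27  1.17  2.35]
```

```bash
cat > b.py <<'E'
from h import *
for k,p in [('g',[.523,.367,.23]),('c',[.512,.135,.23])]:
    ctrl.move_to(p,R(0.1)); ctrl.pause(0.2)
    im,P=cloud('wrist'); cv2.imwrite(f'pics/w{k}.png',im); np.save(f'pics/w{k}.npy',P)
    print(k,monitor.current_time_s(),monitor.current_position())
    for t in (['gauge','gauge_case'] if k=='g' else ['manifold','sleeve']):
        for i,r in enumerate(spotter.trace(t,'wrist')[:2]):
            q=P[r['mask']]; np.save(f'pics/m_{t}{i}.npy',r['mask']); print(t,r['confidence'],r['extent'],np.nanpercentile(q,[2,50,98],axis=0).round(4).tolist())
a=np.hstack([cv2.imread('pics/wg.png')[:,120:520],cv2.imread('pics/wc.png')[:,120:520]]); cv2.imwrite('pics/w.png',a)
E
python3 b.py
```

```text
g 2.6667 [0.52237538 0.3679199  0.22994207]
gauge 0.86 [266.5, 247.9, 52.9, 67.5] [[0.4761, 0.241, 0.0092], [0.5025, 0.2683, 0.0975], [0.5287, 0.2858, 0.1095]]
gauge 0.7 [305.6, 165.3, 40.6, 60.1] [[0.5113, 0.3407, 0.045], [0.5266, 0.3756, 0.118], [0.5422, 0.398, 0.1227]]
gauge_case 0.85 [266.7, 243.7, 50.6, 69.7] [[0.4751, 0.2373, 0.0006], [0.5022, 0.2679, 0.0968], [0.5283, 0.2858, 0.1095]]
gauge_case 0.58 [305.1, 161.4, 42.8, 62.8] [[0.5116, 0.3463, 0.0507], [0.5266, 0.376, 0.1182], [0.5412, 0.3978, 0.1227]]
c 3.9417 [0.51208684 0.136491   0.2297448 ]
manifold 0.58 [287.0, 135.2, 70.2, 85.2] [[0.4789, 0.1011, 0.025], [0.5134, 0.1456, 0.0414], [0.55, 0.1773, 0.1111]]
sleeve 0.66 [298.9, 168.6, 46.4, 55.8] [[0.493, 0.1123, 0.0404], [0.514, 0.1425, 0.108], [0.5363, 0.1553, 0.1102]]
```

View pics/w.png

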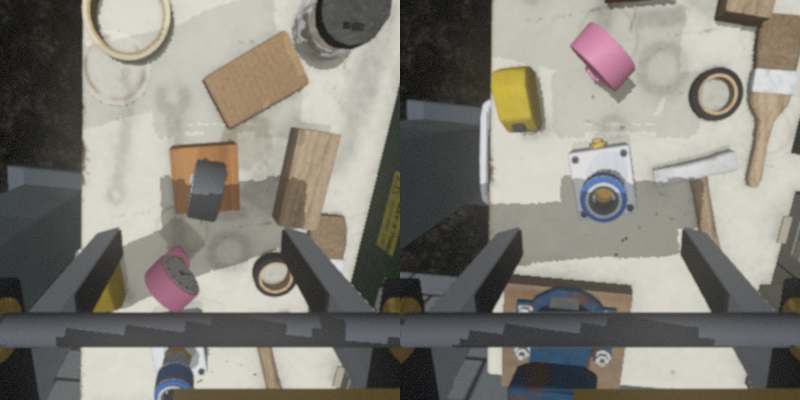

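The wrist views show the gauge case at (205,190) in the left half and the coupler ring at (603,196) in the right half. Next I'll fit circles and axes to the depth points.

```bash
cat > f.py <<'E'
from h import *
for n in ['wc','top','side']:
    P=np.load(f'pics/{n}.npy').reshape(-1,3)
    q=P[(np.hypot(P[:,0]-.513,P[:,1]-.134)<.04)&(P[:,2]>.098)]
    (cx,cy),r=cv2.minEnclosingCircle(q[:,:2].astype(np.float32))
    rr=np.hypot(q[:,0]-cx,q[:,1]-cy)
    print(n,len(q),'circ',cx,cy,r,'bbox mid',(q[:,:2].min(0)+q[:,:2].max(0))/2,np.ptp(q[:,:2],0),'core z',np.percentile(q[(rr<.0165)&(rr>.0145),2],[10,50,90]).round(4),'sl z',np.percentile(q[(rr<.0215)&(rr>.0185),2],[10,50,90]).round(4))
for n in ['wg','top','side']:
    P=np.load(f'pics/{n}.npy').reshape(-1,3)
    q=P[(np.hypot(P[:,0]-.525,P[:,1]-.369)<.045)]
    t=q[q[:,2]>.07]
    print(n,len(t),'minrect',cv2.minAreaRect((t[:,:2]*1000).astype(np.float32)),'zmax',np.percentile(t[:,2],98))
    s=q[(q[:,2]>.040)&(q[:,2]<.0475)]
    print('stand',cv2.minAreaRect((P[(np.hypot(P[:,0]-.525,P[:,1]-.369)<.07)&(P[:,2]>.040)&(P[:,2]<.05)][:,:2]*1000).astype(np.float32)))
E
python3 f.py
```

```text
wc 11358 circ 0.5125043392181396 0.14470118284225464 0.034532058984041214 bbox mid [0.51188065 0.14013744] [0.06314613 0.05909779] core z [0.1081 0.345  0.3477] sl z [0.3325 0.3368 0.3456]
top 404 circ 0.5131703615188599 0.13304343819618225 0.022796738892793655 bbox mid [0.51284243 0.13282398] [0.04460629 0.04483363] core z [0.1081 0.1098 0.1119] sl z [0.106  0.1082 0.1101]
side 214 circ 0.5142785310745239 0.1327739953994751 0.023870546370744705 bbox mid [0.51464176 0.13290033] [0.04390695 0.04712415] core z [0.1072 0.1089 0.1105] sl z [0.0999 0.1055 0.108 ]
wg 15822 minrect ((528.1602783203125, 371.67626953125), (83.05220794677734, 57.77242660522461), 7.158710479736328) zmax 0.3479057902208501
stand ((526.9645385742188, 369.9663391113281), (75.0762710571289, 75.2226791381836), 9.958961486816406)
top 550 minrect ((524.1578369140625, 369.3393859863281), (57.01531219482422, 29.820945739746094), 84.74736785888672) zmax 0.12304214499829506
stand ((525.033203125, 369.608154296875), (75.44633483886719, 75.14374542236328), 9.848170280456543)
side 625 minrect ((526.1261596679688, 372.2681884765625), (53.48747634887695, 29.872255325317383), 85.1648941040039) zmax 0.12142996306134611
stand ((526.8346557617188, 368.56109619140625), (75.22514343261719, 78.52786254882812), 10.063376426696777)
```

```bash
cat > f2.py <<'E'
from h import *
from scipy.optimize import least_squares
P=np.load('pics/wc.npy').reshape(-1,3)
q=P[(np.hypot(P[:,0]-.513,P[:,1]-.134)<.035)&(P[:,2]>.10)&(P[:,2]<.12)]
(cx,cy),r=cv2.minEnclosingCircle(q[:,:2].astype(np.float32)); rr=np.hypot(q[:,0]-cx,q[:,1]-cy)
print('circ',cx,cy,r,(q[:,:2].min(0)+q[:,:2].max(0))/2,np.ptp(q[:,:2],0))
for a,b in [(.0145,.0165),(.0185,.0215)]: print(np.percentile(q[(rr>a)&(rr<b),2],[10,50,90]).round(4))
P=np.load('pics/wg.npy').reshape(-1,3)
t=P[(np.hypot(P[:,0]-.525,P[:,1]-.369)<.045)&(P[:,2]>.085)&(P[:,2]<.14)]
print('gauge',cv2.minAreaRect((t[:,:2]*1000).astype(np.float32)),t[:,2].max(), 't',len(t))
E
python3 f2.py
```

```text
circ 0.5149413347244263 0.13330037891864777 0.02292223647236824 [0.51505152 0.13328616] [0.04527494 0.04539523]
[0.1097 0.1105 0.1114]
[0.1077 0.1086 0.1094]
gauge ((526.0179443359375, 371.1589050292969), (55.82756805419922, 30.02306365966797), 84.85330963134766) 0.12349658442340578 t 1888
```

```bash
cat > s.py <<'E'
from h import *
c=[.514,.133]
ctrl.move_to([*c,.17],R(0)); ctrl.servo_line([*c,.082],rate=.12)
f0=np.array(monitor.current_ft_force()); print(f0)
ctrl.close_gripper(40); print('gap',monitor.current_finger_gap()*94, np.array(monitor.current_ft_force())-f0)
for k in range(1,13):
    ctrl.servo_line([*c,.082-.001*k],rate=.02)
    f=np.array(monitor.current_ft_force())-f0; print(k,monitor.current_position()[2].round(4),f.round(1))
    if f[2]>25: break
ctrl.pause(.1); print(monitor.current_position(),np.array(monitor.current_ft_force())-f0)
ctrl.let_go(); ctrl.pause(.3); print(monitor.current_position(),np.array(monitor.current_ft_force())-f0,monitor.current_finger_gap())
ctrl.servo_line([*c,.17],rate=.15)
ctrl.servo_line([c[0],c[1],.23]); ctrl.pause(.2)
im,P=cloud('wrist'); cv2.imwrite('pics/wc2.png',im); np.save('pics/wc2.npy',P)
P=P.reshape(-1,3); h=np.hypot(P[:,0]-c[0],P[:,1]-c[1])
for a,b in [(.0145,.0165),(.0185,.0212)]: print(np.percentile(P[(h>a)&(h<b)&(P[:,2]<.13)&(P[:,2]>.08),2],[10,50,90]).round(4))
q=P[(h<.035)&(P[:,2]>.095)&(P[:,2]<.12)]; print(cv2.minEnclosingCircle(q[:,:2].astype(np.float32)))
print(monitor.current_time_s())
E
python3 s.py
```

```text
[0.53026223 0.20232668 0.22892301]
gap 44.012935156626995 [ 0.09369653 -0.53963748 -0.1831842 ]
1 0.0815 [-0.2 -0.5  5. ]
2 0.0806 [-0.6 -0.4  4.9]
3 0.0796 [-1.1 -0.8  6. ]
4 0.0786 [0.3 0.  6.2]
5 0.0777 [-1.  -0.4  6.7]
6 0.0767 [-1.7 -0.6  7.1]
7 0.0757 [-0.9 -0.1  6.9]
8 0.0747 [-0.7 -0.5  7.2]
9 0.0737 [-0.6  0.6  6.6]
10 0.0727 [-0.7  0.6  7.1]
11 0.072 [-0.8 -0.5  8.6]
12 0.0719 [-2.6 -0.9 18.3]
[0.51446315 0.13301982 0.07186472] [-2.88034779 -0.5208815  16.9882597 ]
[0.51401452 0.13302694 0.07001974] [-0.59044086  0.12028181 -0.37346979] 1.0009188700433687
[0.1089 0.1104 0.1114]
[0.1023 0.1033 0.1042]
((0.5151764750480652, 0.13323792815208435), 0.02286658063530922)
12.0333
```

The sleeve is latched: its top dropped from 0.1086 to 0.1033. Next I'll grasp and lift the gauge.

```bash
cat > g.py <<'E'
from h import *
g=[.5255,.370]; r=R(-.09)
ctrl.move_to([*g,.20],r); ctrl.servo_line([*g,.082],rate=.12)
f0=np.array(monitor.current_ft_force())
ctrl.close_gripper(40); print('gap',monitor.current_finger_gap()*94, np.array(monitor.current_ft_force())-f0, monitor.current_position())
ctrl.servo_line([*g,.20],rate=.12); ctrl.pause(.3)
print('lift',monitor.current_finger_gap()*94,np.array(monitor.current_ft_force())-f0,monitor.current_position())
im,P=cloud('side'); cv2.imwrite('pics/sg.png',im); np.save('pics/sg.npy',P)
im2,P2=cloud('top'); cv2.imwrite('pics/tg.png',im2); np.save('pics/tg.npy',P2)
for nm,X in (('side',P),('top',P2)):
    X=X.reshape(-1,3); X=X[(np.hypot(X[:,0]-g[0],X[:,1]-g[1])<.05)&(X[:,2]>.08)&(X[:,2]<.25)]
    for z in np.arange(.11,.24,.005):
        s=X[abs(X[:,2]-z)<.0025]
        if len(s)>2: print(nm,round(z,3),len(s),s.min(0)[:2].round(4),s.max(0)[:2].round(4))
cv2.imwrite('pics/sgc.png',cv2.resize(im[130:330,220:420],(600,600)))
print(monitor.current_time_s())
E
python3 g.py
```

```text
gap 28.03050256573131 [-0.22342489  0.84218287 -1.00648771] [0.52560054 0.36993517 0.08198426]
lift 27.54530419106357 [ 0.31764836  0.89688841 -2.04303289] [0.52533673 0.36988113 0.19954125]
side 0.13 7 [0.519 0.373] [0.5315 0.3773]
side 0.135 25 [0.5161 0.3687] [0.5346 0.3791]
side 0.14 45 [0.5167 0.3618] [0.5357 0.3788]
side 0.145 10 [0.5203 0.3685] [0.5288 0.3749]
side 0.15 9 [0.5163 0.3706] [0.5314 0.3774]
side 0.155 15 [0.5173 0.3735] [0.5339 0.3792]
side 0.16 3 [0.5138 0.3796] [0.5285 0.3849]
side 0.165 98 [0.508  0.3588] [0.5416 0.3864]
side 0.17 35 [0.5131 0.3573] [0.54   0.3809]
side 0.175 38 [0.5131 0.3672] [0.5365 0.3813]
side 0.18 14 [0.5131 0.3706] [0.531  0.3809]
side 0.185 6 [0.5108 0.3727] [0.5357 0.3862]
side 0.19 10 [0.5107 0.3795] [0.5379 0.3898]
side 0.195 42 [0.5035 0.3761] [0.5493 0.3953]
side 0.2 52 [0.4992 0.3649] [0.5513 0.3971]
side 0.205 74 [0.4992 0.3646] [0.5509 0.3983]
side 0.21 79 [0.4989 0.3641] [0.5525 0.3986]
side 0.215 94 [0.4993 0.3651] [0.5524 0.3998]
side 0.22 91 [0.4993 0.3659] [0.5531 0.3979]
side 0.225 106 [0.4993 0.3665] [0.5526 0.3963]
side 0.23 114 [0.4993 0.3667] [0.5521 0.3941]
side 0.235 159 [0.4991 0.3536] [0.5521 0.3878]
top 0.205 3 [0.5079 0.3414] [0.5236 0.345 ]
top 0.21 5 [0.5091 0.3407] [0.5309 0.3429]
top 0.215 21 [0.5069 0.3403] [0.535 0.35 ]
top 0.22 30 [0.5068 0.3412] [0.5343 0.348 ]
top 0.225 40 [0.5077 0.3424] [0.5342 0.3486]
top 0.23 55 [0.5089 0.3446] [0.5366 0.3537]
top 0.235 18 [0.5146 0.3488] [0.5347 0.3535]
16.675
```

View pics/sgc.png

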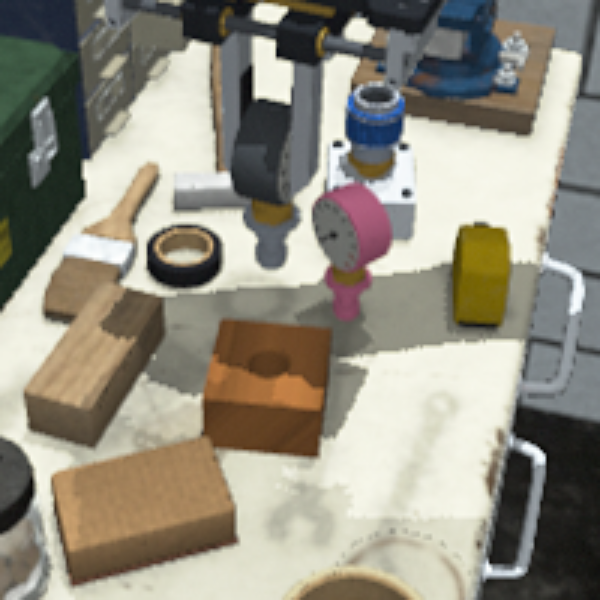

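The side view shows the gauge at (265,180), held upright. Depth puts the plug on the TCP axis to within about 1 mm. Next I'll do a guarded insertion.

```bash
cat > i.py <<'E'
from h import *
c=np.array([.5148,.1332]); mouth=.1105; off=.069
ctrl.servo_line([.5255,.370,.225],rate=.1)
ctrl.servo_line([*c,.225],rate=.12); ctrl.servo_line([*c,mouth+off+.006],rate=.1); ctrl.pause(.3)
f0=np.array(monitor.current_ft_force()); print(monitor.current_position(),f0,monitor.current_time_s())
d=-.006
while d<.0305:
    d+=.001 if d<.026 else .0005
    ctrl.servo_line([*c,mouth+off-d],rate=.015 if d<.02 else .01)
    f=np.array(monitor.current_ft_force())-f0; p=monitor.current_position()
    print(round(d*1e3,1),round((mouth+off-p[2])*1e3,2),((p[:2]-c)*1e3).round(1),f.round(1))
    if f[2]>(8 if d<.018 else 14) or np.hypot(*f[:2])>8: print('STOP');break
print(monitor.current_time_s(), monitor.current_wrist_torque())
im,_=cams.read_camera('side'); cv2.imwrite('pics/si.png',cv2.resize(im[110:230,280:400],(600,600),interpolation=cv2.INTER_CUBIC))
E
python3 i.py
```

```text
[0.51513883 0.13331321 0.18603741] [-0.37754864 -1.18052896 -1.69517558] 20.0417
-5.0 -5.0 [-0.  0.] [-0.2  1.5  0.7]
-4.0 -3.89 [-0.1 -0.1] [0.4 0.5 0.6]
-3.0 -2.91 [-0. -0.] [-0.2  0.3  0.9]
-2.0 -1.92 [-0. -0.] [ 0.3  1.8 -0.5]
-1.0 -0.92 [-0.1 -0. ] [0.8 0.7 0.6]
0.0 0.07 [-0.1 -0. ] [-0.1  1.4  0.5]
1.0 1.08 [-0.1  0. ] [-0.1  0.4  1.2]
2.0 2.05 [-0. -0.] [0.8 0.4 0.2]
3.0 3.07 [-0.1 -0. ] [-0.1  1.   1.2]
4.0 4.06 [-0.1 -0. ] [0.4 1.8 0.6]
5.0 5.09 [-0.1 -0. ] [1.  0.7 0.3]
6.0 6.06 [-0.  0.] [0.3 1.3 0.7]
7.0 7.09 [-0.1  0. ] [-0.2  0.7  0.6]
8.0 8.08 [-0.1 -0. ] [1.1 2.3 1.1]
9.0 9.09 [-0.1 -0. ] [0.2 1.5 0.4]
10.0 10.06 [-0.  -0.1] [-0.   0.9  0.8]
11.0 11.05 [-0.  0.] [0.3 1.4 0.2]
12.0 12.05 [-0.1  0. ] [0.4 2.2 1.4]
13.0 13.05 [-0.1  0. ] [-0.7  0.2 -0.2]
14.0 14.07 [-0.  -0.1] [-0.6  1.2  0.2]
15.0 15.07 [-0.1 -0. ] [0.9 1.6 0.2]
16.0 16.06 [-0.1 -0. ] [0.1 1.3 0.4]
17.0 17.05 [-0.1  0. ] [1.3 1.1 0.9]
18.0 18.07 [-0.1 -0. ] [0.6 1.5 0.1]
19.0 19.08 [-0.1 -0. ] [0.5 1.2 0.9]
20.0 20.07 [-0. -0.] [0.3 1.7 0.9]
21.0 21.07 [-0.1 -0. ] [0.9 1.2 1.3]
22.0 22.07 [-0.1 -0. ] [1.1 1.3 1.1]
23.0 22.7 [0.1 0. ] [-0.6  1.5  4.5]
24.0 23.62 [0.1 0. ] [-0.6  0.8  7. ]
25.0 24.71 [0.1 0. ] [-1.2 -0.5  7. ]
26.0 25.43 [0.2 0. ] [-1.   0.9  7.9]
26.5 25.87 [0.2 0. ] [-1.5  1.   9.4]
27.0 26.42 [0.2 0. ] [-0.8  0.6  8.9]
27.5 26.91 [0.2 0. ] [-2.1  1.2  9.6]
28.0 27.45 [0.2 0. ] [-1.1  0.4  9.3]
28.5 28.08 [0.2 0. ] [-0.5  0.8  7.8]
29.0 28.3 [0.2 0. ] [-1.4  0.1 10.2]
29.5 29.32 [0.5 0. ] [0.2 1.4 6.1]
30.0 29.87 [0.4 0.1] [0.  1.6 6.4]
30.5 30.39 [0.4 0.1] [1.2 1.7 6. ]
30.2917 [-0.04133115 -0.13464351 -0.04797421]
```

View pics/si.png

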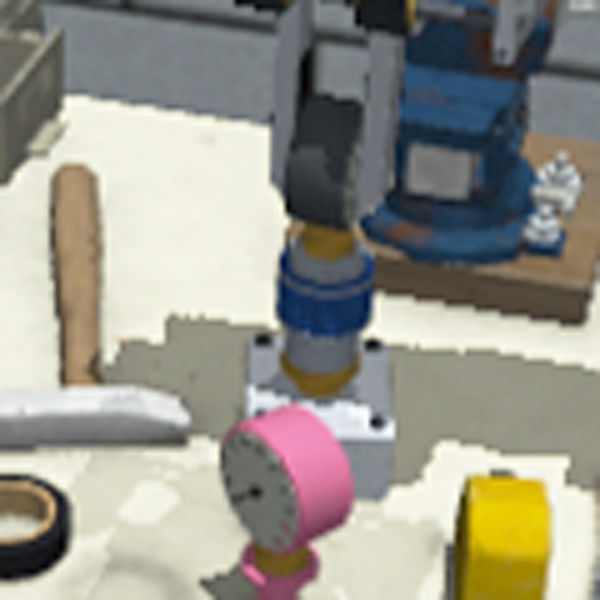

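The picture shows the sleeve (325,290) forward around the plug. The force also dropped from 10 N to 6 N, which fits a trip. I'll ease up to confirm the lock, then release.

```bash
cat > r.py <<'E'
from h import *
c=np.array([.5148,.1332]); f0=np.array([-.38,-1.18,-1.7])+[.3,1.3,.7]
z=.1795-.0305
for k in range(16):
    z+=.001; ctrl.servo_line([*c,z],rate=.02)
    f=np.array(monitor.current_ft_force())-f0; print(round((.1795-z)*1e3,1),round((.1795-monitor.current_position()[2])*1e3,2),f.round(1))
    if f[2]<-4: print('locked');ctrl.servo_line([*c,z-.001],rate=.02);break
print(monitor.current_time_s(),monitor.current_finger_gap()*94)
E
python3 r.py
```

```text
29.5 29.36 [ 1.4 -0.   5.6]
28.5 29.16 [-0.6 -0.3 -0.5]
27.5 27.76 [-0.1 -0.2 -0.3]
26.5 27.02 [ 0.7 -0.  -5.2]
locked
31.5917 27.89364859484794
```

The upward pull is resisted, so it is locked. Releasing now.

```bash
cat > e.py <<'E'
from h import *
c=np.array([.5148,.1332])
ctrl.let_go(); ctrl.pause(.3); p=monitor.current_position(); ctrl.servo_line([p[0],p[1],.26],rate=.12); ctrl.pause(.4)
im,P=cloud('wrist'); P=P.reshape(-1,3); h=np.hypot(P[:,0]-c[0],P[:,1]-c[1])
print('sleeve ring z',np.percentile(P[(h>.0185)&(h<.0212)&(P[:,2]<.116)&(P[:,2]>.09),2],[10,50,90]))
t=P[(h<.04)&(P[:,2]>.13)&(P[:,2]<.21)]; print(cv2.minAreaRect((t[:,:2]*1000).astype(np.float32)),'top z',t[:,2].max())
a,_=cams.read_camera('side'); b,_=cams.read_camera('top')
cv2.imwrite('pics/end.png',np.hstack([cv2.resize(a[130:230,290:390],(400,400),interpolation=cv2.INTER_CUBIC),cv2.resize(im[100:260,240:400],(400,400))]))
print(monitor.current_time_s())
E
python3 e.py
```

```text
sleeve ring z [0.1077906  0.1085531  0.10928787]
((514.9127197265625, 134.51954650878906), (55.78850555419922, 28.81572723388672), 84.72769165039062) top z 0.19179720544725548
34.6
```

View pics/end.png

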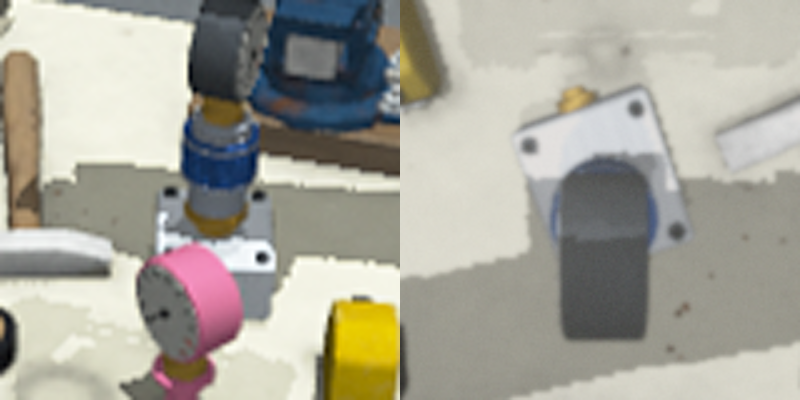

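The sleeve ring is back at 0.1086, its forward position. The gauge stands upright and centred, with its top at 0.192, which puts the plug's tip at about 0.083.

```bash
python3 -c "
from plant import ctrl
print(ctrl.sign_off())"
```

```text
the job is handed in; nothing more can be done
None
```

The gauge is locked upright in the coupler with the sleeve sprung forward, and the gripper is clear; the job was handed in at about 35 s, with no verdict returned.

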